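# Press a dryer hinge bush home with locking pliers

## Task

Stand the aluminium hinge block on the pliers' rest, against the rubber pad, with its proud brass bush facing the moving jaw, and let go. Squeeze the red handles, without a crushing grip, until the pliers snap over centre, press the bush fully home and stay locked with your hand off them; then flick the yellow release lever gently so that they spring wide open, and leave the block standing on the rest with its bush flush. Push the bush only with the pliers, and leave the other things on the counter alone.

Things in the scene. Friction and masses are not known exactly. Their poses are not given: they have to be found in the camera images.
- pliers: Locking pliers, 290 mm long, level, held on a fixed blue stand. Origin on the table under the main pivot; z up; x runs from handles (-x) to jaws (+x); y from the fixed side (-y) to the moving side (+y). Its parts lie 40 to 64 mm up. The open jaw's nose stands at y 24 mm and swings to press in -y at x 65 mm. The jaws' bars run at |y| 28 to 48 mm: 25 mm finger room on both x sides of the block.
- fixed_handle: The fixed red handle, 66 x 12 x 24 mm, long along its x; origin at its middle, at x -112, y -11 mm of the pliers' frame (x -145 to -79 mm, outer face at y -17 mm), 52 mm above the table; axes as the pliers. It does not give. Pressing it with more than 50 N would bend it.
- seat (a point): Middle of the top of the dark rest between the jaws (50 x 52 mm, top 30 mm above the table), at x 65, y 0 mm of the pliers' frame, axes as the pliers. A block centred here lies 1 mm from the rubber pad: push it on in -y till it touches the pad. The block is 30 mm deep and its bush 5 mm proud, so only 4 to 5 mm is free before the open jaw's nose.
- pad_face (a point): Middle of the face of the black rubber pad (30 x 30 mm) that faces +y, at x 65, y -16 mm of the pliers' frame, 52 mm above the table; it gives way in -y on a stiff spring (first 13 N, then 16 N per mm).
- handle (a joint): Turn of the moving handle, rad: 0 wide open, 0.30 dead centre, 0.35 locked, at its stop. Its pin is at x -36, y 20 mm of the pliers' frame; growing values bring it to the fixed handle. It springs back to 0 unless locked, and locks only over a part. It takes up to about 17 N at the sleeve's middle, then snaps over centre. Pressing a handle with more than 50 N would bend it.
- sleeve (a point): Middle of the red sleeve of the moving handle (60 long, 12 thick, 24 mm high). Locked it is at about x -112, y 11 mm of the pliers' frame and the sleeve lies along the pliers' x; open it is at y 37 mm and slants 0.35 rad outwards. Over both handles' outer faces here: 61 mm open (65 mm for 22 mm wide fingers, because of the slant), 34 mm locked.
- tab (a point): Middle of the yellow tab (32 x 8 x 22 mm) that ends the release lever, 40 mm from the lever's pin in the moving handle's tail. It lies beyond the fixed handle's end. As the handle closes it swings in to slant about 0.5 rad to the pliers' x. To release, push it 10 to 20 mm in the pliers' +y (some 4 N); handle and lever then spring away to +y. More than 25 N would bend it.
- block: Aluminium hinge block to be worked on (black dot on top), 36 (x) x 30 (y) x 40 (z) mm, 0.15 kg, upright; origin: centre of its underside. The bush, 16 mm across, sits in its +y face, its axis 22 mm above the underside. To be put with its +y to the pliers' +y.
- bush (a joint): How far the bush is pressed into the block, m: 0 as found (5 mm proud of the face), 0.005 fully home, flush. Takes about 9 N and stays where it is pushed.
- bush_end (a point): Middle of the brass bush's outer end face, 16 mm across.
- mover: The moving handle, steel with a red sleeve; origin on its pin, 52 mm above the table, z up; its axes are the pliers' axes when it is wide open and turn with it.
- release_lever: The release lever, steel with a yellow tab; origin on its pin, its arm runs 56 mm along its -x.
- bush_body: The brass bush; its y axis points out of the block.
- done_block: Another hinge block of the same size, already finished (bush flush, green dot on top). Bystander, as are all those below.
- driver: Screwdriver lying flat.
- spanner: Spanner lying flat.
- coin_cup: Blue plastic cup, 76 mm across, 80 mm high.
- detergent: White detergent bottle, 76 mm across, 210 mm high.
- grease: Yellow grease jar, 60 mm across and 60 mm high.
- collar: Steel collar, 72 mm across, 18 mm high.
Not all that is in view belongs to the job. Leave any blue look-alike of the block alone.

How it is judged:
By the outcome, as a careful person would: the job done as asked, in the order asked, and still so for the second after the job is handed in, with the robot touching nothing.
It also fails if it takes over 69 s, if anything falls off the work surface, if the arm or the gripper's body presses on something with over 40 N, if the wrist force passes 120 N, or if a joint passes its speed limit or range.

## Robot

A 6-joint arm with a two-finger parallel gripper is mounted at the origin on the work surface. World frame = base frame: x ahead of the robot, y to its left, z up, the work surface at z = 0. Lengths are in m, angles in rad, forces in N, time in s.
With the tool pointing down it reaches from about 0.35 to 0.975 m from the base axis. Payload 4.9 kg.
Tool frame: the origin (TCP) lies at the very end of the fingers, on their centre line; the grasp point (between the pads) lies 19 mm behind it; z points along the fingers, y is the line along which they close (so a half turn about z gives the same grasp; the last joint's range is limited). The gripper opens to 85 mm and grips with 20 to 120 N. Pads are 22 mm wide; open, the fingers measure 114 mm over their backs; the gripper's body (76 mm by 85 mm) begins 54 mm behind the grasp point. The pads swing forward as they close: fully open they stand 13 mm farther back than shut.
Start: joints at [-1.332, 0.053, 1.613, -0, 1.476, -0.119], TCP at [0.219, -0.585, 0.231] pointing down, gripper open.
Joint ranges: [-3.01, 3.01], [-1.01, 2.22], [0.06, 2.58], [-1.02, 4.17], [0.09, 2.62], [-3.14, 3.14]. Speed limits (rad/s): [2.57, 2.57, 3.14, 3.14, 3.14, 3.14].

## Interface

Orientations are given as a rotation vector (axis times angle).
In Python, from station import ctrl gives the robot as it stands. The module is installed in compiled form; this text tells all that it offers.
- The arm moves only by the tool jog_arm, never from a script. Its argument "steps" is a list of rows, each an object with "delta_rot": the turn, a rotation vector about the tool's x, y, z in degrees, a list of three; "linear": the shift along the tool's x, y, z in m, a list of three; "grip": the finger opening in m, from 0 to 0.0854. In form: [{"delta_rot": [rx, ry, rz], "linear": [x, y, z], "grip": grip}, ...]. A call has 1 to 10 rows; each row shifts and turns the commanded pose from where the row before left it, along the tool's axes as they then stand; what a row does not reach is not made up. A row lasts 1/10 s, in which the tool goes at most 50 mm and 8.59 degrees, less where a joint would pass 70% of its speed; a pose out of reach is approached as far as the arm can. A call with a gripper value outside its range is refused whole. The fingers move at their own pace and stop on an object; "newtons" is the grip in N (left out, the last holds). Time passes only in rows, so rows that do not move let the fingers close. It gives the time, the measured TCP pose, the force, the opening and the grip force at its end, in the units of the state.
- ctrl.get_obs(): the state, without advancing time (a new reading comes with each control period).
- ctrl.get_image(name): name is "scene" or "top" or "wrist"; returns (picture, depth): 480x640x3 uint8, red, green, blue; 480x640 float32, m along the optical axis (not along the pixel's ray), 0 where there is no reading.
- ctrl.camera_info(name): a dict with "camera_matrix" (3x3 intrinsics, pixels), "distortion" ([k1, k2, p1, p2, k3] as OpenCV has them; the pictures are not rectified), "R" (3x3) and "t" (3): a world point X has camera coordinates R X + t; the wrist camera has in their place "T_tool_cam" (4x4, takes a point from camera to tool coordinates, whose origin is the TCP and whose axes are the flange's). Camera axes: x right, y down, z forward; pixel columns grow to the right and rows downward; lengths in m; the calibration is good to about 2 mm. A picture is of the moment at which its call begins: read the wrist's pose just before it. camera_info takes no time and is no camera call.
- ctrl.finish_job(): hands the job in; it is judged then, once.
The state is a dict: "t": time; "q": joint angles; "dq": joint speeds; "effort": joint torques, N m; "tool_pos": TCP position; "tool_rot": TCP orientation; "contact_force": force on the tool from outside, world axes, zero at the start; "wrist_torque": the same for the moment, N m; "opening": finger opening in m; "grip_force": force on a finger pad.
Only numpy, scipy, OpenCV 4.12 (cv2) and the standard library are available. Lean on these libraries where they do the work, as an engineer would, in place of code of your own. Each camera call takes 0.05 s, during which the arm holds its last target. There are 200 camera calls.

## Working session

There is one attempt and no reset: what is moved stays moved. The work goes in short steps, Python scripts to look and compute and a tool call to move; the robot and the scene stay as the last step left them, time stands still between calls to the robot, and variables do not carry over. Pictures are saved under pics/ and viewed, at most 10 in all, crops included, and the job is handed in when it is done.

Besides the shell and the picture viewer there is one more tool, called after ">>>" in YAML: its name, and indented under it one key for each argument. jog_arm: Moves the arm, as the interface text tells. Its arguments: {"type":"object","properties":{"steps":{"type":"array"},"newtons":{"type":"number"}},"required":["steps"]}

```bash
mkdir -p pics
cat > h.py <<'E'
import numpy as np, cv2
from station import ctrl
def grab(n):
    im,d=ctrl.get_image(n); return im,d
def save(n,im): cv2.imwrite('pics/'+n,im[:,:,::-1])
def cast(name,uv,z):
    c=ctrl.camera_info(name);K=np.array(c['camera_matrix']);D=np.array(c['distortion'])
    p=cv2.undistortPoints(np.array(uv,float).reshape(-1,1,2),K,D)[:,0]
    R=np.array(c['R']);t=np.array(c['t']).ravel();o=-R.T@t
    d=np.c_[p,np.ones(len(p))]@R
    return o+d*((np.asarray(z)-o[2])/d[:,2])[:,None]
E
python3 - <<'E'
from h import *
for n in('top','scene'):
    im,d=grab(n);save(n+'0.png',im);np.savez('pics/'+n+'0.npz',im=im,d=d)
    c=ctrl.camera_info(n);print(n,np.round(-np.array(c['R']).T@np.array(c['t']).ravel(),3),np.round(c['R'],2).tolist(),np.round(c['camera_matrix'],0).tolist())
print({k:np.round(v,3) for k,v in ctrl.get_obs().items()})
print(np.round(ctrl.camera_info('wrist')['T_tool_cam'],3))
E
```

```text
top [ 0.293 -0.018  1.374] [[0.07, -1.0, -0.0], [-0.97, -0.06, -0.22], [0.21, 0.02, -0.98]] [[522.0, 0.0, 324.0], [0.0, 522.0, 230.0], [0.0, 0.0, 1.0]]
scene [ 1.564 -0.661  1.008] [[0.53, 0.85, 0.01], [0.53, -0.32, -0.79], [-0.66, 0.42, -0.62]] [[624.0, 0.0, 329.0], [0.0, 624.0, 239.0], [0.0, 0.0, 1.0]]
{'t': np.float64(0.1), 'q': array([-1.332,  0.053,  1.614, -0.   ,  1.476, -0.119]), 'dq': array([-0.   , -0.001, -0.005,  0.001,  0.001,  0.002]), 'effort': array([ 1.0000e-03, -3.9490e+01, -3.7136e+01, -0.0000e+00,  4.0000e-03,
       -0.0000e+00]), 'tool_pos': array([ 0.219, -0.585,  0.23 ]), 'tool_rot': array([-3.09 , -0.559,  0.   ]), 'contact_force': array([ 0.349, -0.039, -0.403]), 'wrist_torque': array([ 0.045,  0.043, -0.015]), 'grip_force': np.float64(0.0), 'opening': np.float64(0.086)}
[[-0.    -0.962 -0.273  0.07 ]
 [ 1.    -0.    -0.     0.001]
 [ 0.    -0.273  0.962 -0.143]
 [ 0.     0.     0.     1.   ]]
```

View pics/top0.png

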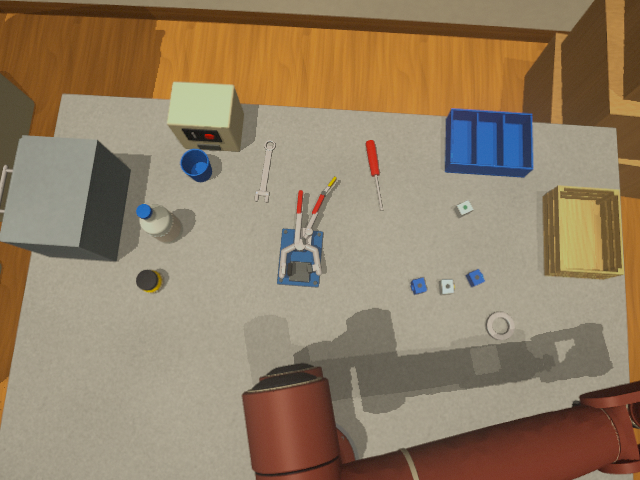

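View pics/scene0.png

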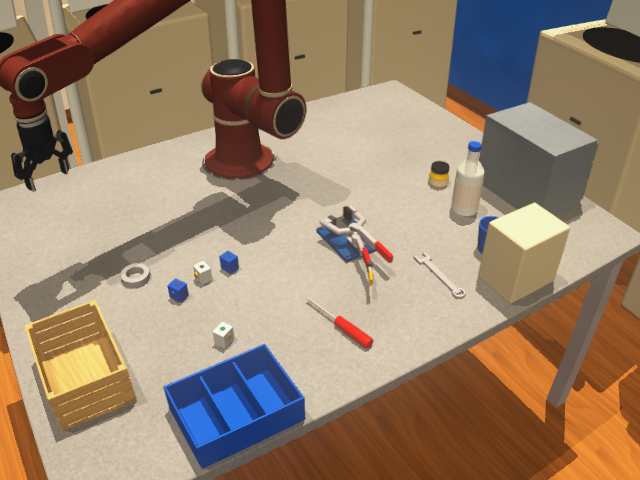

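Top view: the pliers are at about (300,240), with handles pointing up and jaws down. White blocks are at (447,287), which has a dark dot and sits between blue look-alikes at (419,286) and (476,278), and at (464,208), which has a green dot. I'll confirm with an enlarged crop.

Run:
```python
from h import *
t=np.load('pics/top0.npz')['im'];s=np.load('pics/scene0.npz')['im']
r=lambda im,x,y,w,h,W,H:cv2.resize(im[y:y+h,x:x+w],(W,H),interpolation=cv2.INTER_CUBIC)
a=r(t,265,165,100,130,462,600)
b=r(t,405,195,90,105,338,300)  
c=r(s,155,240,100,90,338,300)
save('crop1.png',np.hstack([a,np.vstack([b,c])]))
```

```text
(no output)
```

View pics/crop1.png

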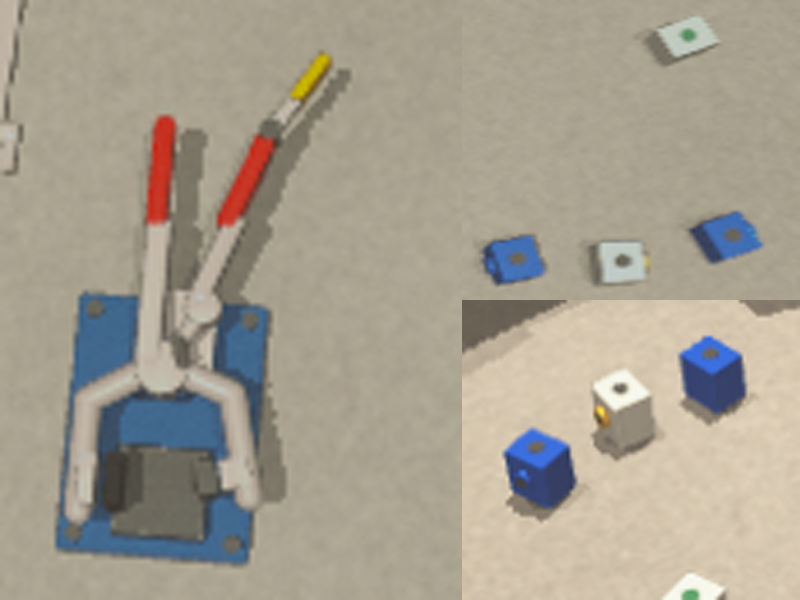

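The crop shows that the target is the white block at (447,287): it has a black dot and its proud brass bush points image-right (world -y). The green-dot one at (464,208) is the finished block, and the blue ones are decoys. The pliers are open, with the fixed handle on the left and the moving handle with the yellow tab on the right.

Run:
```python
from h import *
z0=np.load('pics/top0.npz');t=z0['im'];hsv=cv2.cvtColor(t,cv2.COLOR_RGB2HSV)
def comps(m,x0,y0,x1,y1,z,name,mn=15):
    mm=np.zeros_like(m);mm[y0:y1,x0:x1]=m[y0:y1,x0:x1]
    n,l,s,c=cv2.connectedComponentsWithStats(mm)
    for i in range(1,n):
        if s[i,4]<mn: continue
        ys,xs=np.where(l==i);P=cast('top',np.c_[xs,ys],z)[:,:2]
        r=cv2.minAreaRect((P*1000).astype(np.float32))
        u,S,v=np.linalg.svd(P-P.mean(0),full_matrices=False)
        print(name,s[i,4],c[i].round(1),'mean',P.mean(0).round(4),'rect mm',np.round(r[0],1),np.round(r[1],1),round(r[2],1),'axis',v[0].round(3))
H,S,V=[hsv[...,i].astype(int) for i in range(3)]
red=(((H<8)|(H>172))&(S>150)&(V>90)).astype(np.uint8)
yel=((H>20)&(H<33)&(S>150)&(V>90)).astype(np.uint8)
blu=((H>95)&(H<125)&(S>100)&(V>60)).astype(np.uint8)
wh=((S<30)&(V>150)).astype(np.uint8)
comps(red,265,165,365,300,.064,'red');comps(yel,265,165,365,300,.063,'tab');comps(blu,265,215,340,300,.006,'stand',100)
comps(wh,405,195,495,300,.040,'white')
comps(yel,405,270,465,300,.022,'bush',1)
dk=(V<100).astype(np.uint8)
comps(dk,440,280,455,294,.040,'dot',3)
print(t[283:293,438:456].sum(2)//3)
```

```text
red 97 [299.3 201.2] mean [0.6546 0.0781] rect mm [655.   78.2] [11.1 60. ] 89.4 axis [-1.     0.018]
red 90 [317.7 203.9] mean [0.6503 0.0298] rect mm [649.8  29.8] [10.6 56. ] 68.3 axis [-0.923  0.385]
tab 33 [331.8 181.5] mean [ 0.7139 -0.0027] rect mm [714.1  -3.4] [ 8.3 28.7] 56.4 axis [-0.845  0.535]
stand 186 [287.  237.7] mean [0.5671 0.1075] rect mm [564.8 106.6] [32.1 53.6] 89.3 axis [-0.944  0.33 ]
stand 140 [317.1 240.1] mean [0.566  0.0265] rect mm [561.   28.1] [26.9 58.7] 88.8 axis [-0.973 -0.229]
stand 258 [300.1 256.5] mean [0.5187 0.0686] rect mm [517.4  68.7] [32.3 69.2] 3.8 axis [ 0.011 -1.   ]
stand 228 [301.1 280.6] mean [0.4548 0.0609] rect mm [461.9  69.9] [107.7  36.7] 89.5 axis [ 0.118 -0.993]
white 135 [464.8 207.1] mean [ 0.6742 -0.3583] rect mm [ 674. -358.] [29.3 36.6] 28.4 axis [-0.498  0.867]
white 146 [447.  286.3] mean [ 0.461  -0.3148] rect mm [ 461.4 -314.8] [35.2 29.6] 7.3 axis [-1.    -0.014]
[[127 103 100 149 194 197 197 196 191 181 187 193 196 195 181 138 137 160]
 [137 101 103 147 192 197 196 192 164 113 139 172 190 196 190 162 143 161]
 [137 101 104 140 185 196 196 174 111 101 100 126 174 197 195 180 153 158]
 [135 106 105 126 172 197 193 168  95 100 100 123 172 196 195 183 154 158]
 [135 110 104 118 167 198 196 178 115 103 107 137 176 197 197 182 151 157]
 [133 110 105 110 161 198 197 190 169 148 155 183 197 195 197 176 138 156]
 [135 116 102 103 153 197 197 197 198 198 197 197 197 196 197 173 138 158]
 [137 117 103 101 152 197 196 198 197 198 197 197 197 196 196 174 141 159]
 [143 119 103 102 152 197 197 197 198 197 196 197 197 196 197 182 157 161]
 [144 124 103 102 154 196 197 196 196 194 190 190 187 185 185 174 157 160]]
```

>>> jog_arm:
  steps:
    - {"linear": [0.036,-0.019,0.003],"delta_rot": [0,0,0],"grip": 0.085}
    - {"linear": [0.036,-0.019,0.003],"delta_rot": [0,0,0],"grip": 0.085}
    - {"linear": [0.036,-0.019,0.003],"delta_rot": [0,0,0],"grip": 0.085}
    - {"linear": [0.036,-0.019,0.003],"delta_rot": [0,0,0],"grip": 0.085}
    - {"linear": [0.036,-0.019,0.003],"delta_rot": [0,0,0],"grip": 0.085}
    - {"linear": [0.036,-0.019,0.003],"delta_rot": [0,0,0],"grip": 0.085}
    - {"linear": [0.036,-0.019,0.003],"delta_rot": [0,0,0],"grip": 0.085}
    - {"linear": [0.036,-0.019,0.003],"delta_rot": [0,0,0],"grip": 0.085}
    - {"linear": [0.033,-0.016,0.003],"delta_rot": [0,0,0],"grip": 0.085}

```text
t: 1.0
tool_pos: [0.4615, -0.3137, 0.2037]
tool_rot: [-3.091, -0.56, 0.001]
contact_force: [0.1, 0.5, -0.6]
opening: 0.085
grip_force: 0.0
```

>>> jog_arm:
  steps:
    - {"linear": [0,0,0],"delta_rot": [0,0,-8.5],"grip": 0.085}
    - {"linear": [0,0,0],"delta_rot": [0,0,-8.5],"grip": 0.085}
    - {"linear": [0,0,0],"delta_rot": [0,0,-8.5],"grip": 0.085}
    - {"linear": [0,0,0],"delta_rot": [0,0,-8.5],"grip": 0.085}
    - {"linear": [0,0,0],"delta_rot": [0,0,-8.5],"grip": 0.085}
    - {"linear": [0,0,0],"delta_rot": [0,0,-8.5],"grip": 0.085}
    - {"linear": [0,0,0],"delta_rot": [0,0,-8.5],"grip": 0.085}
    - {"linear": [0,0,0],"delta_rot": [0,0,-8.5],"grip": 0.085}
    - {"linear": [0,0,0],"delta_rot": [0,0,0],"grip": 0.085}
    - {"linear": [0,0,0],"delta_rot": [0,0,0],"grip": 0.085}

```text
t: 2.0
tool_pos: [0.4605, -0.3155, 0.2039]
tool_rot: [-2.253, -2.188, 0.0]
contact_force: [0.5, 0.3, -0.1]
opening: 0.0848
grip_force: 0.0
```

```bash
cat >> h.py <<'E'
from scipy.spatial.transform import Rotation as Ro
def wgrab():
    o=ctrl.get_obs(); im,d=ctrl.get_image('wrist'); c=ctrl.camera_info('wrist')
    T=np.eye(4);T[:3,:3]=Ro.from_rotvec(o['tool_rot']).as_matrix();T[:3,3]=o['tool_pos']
    return im,d,T@np.array(c['T_tool_cam']),T
def wcast(uv,z,Tc):
    c=ctrl.camera_info('wrist')
    p=cv2.undistortPoints(np.array(uv,float).reshape(-1,1,2),np.array(c['camera_matrix']),np.array(c['distortion']))[:,0]
    d=np.c_[p,np.ones(len(p))]@Tc[:3,:3].T;o=Tc[:3,3]
    return o+d*((np.asarray(z)-o[2])/d[:,2])[:,None]
E
python3 - <<'E'
from h import *
im,d,Tc,T=wgrab();save('w1.png',im);np.savez('pics/w1.npz',im=im,d=d,Tc=Tc)
print(T.round(3),Tc[:3,3].round(3))
hsv=cv2.cvtColor(im,cv2.COLOR_RGB2HSV).astype(int)
m=((hsv[...,1]<35)&(hsv[...,2]>165)).astype(np.uint8)
n,l,s,c=cv2.connectedComponentsWithStats(m)
for i in range(1,n):
    if s[i,4]<800: continue
    ys,xs=np.where(l==i);P=wcast(np.c_[xs,ys],.04,Tc)[:,:2]
    r=cv2.minAreaRect((P*1000).astype(np.float32));print(s[i],c[i].round(),[np.round(q,1) for q in r])
E
```

```text
[[ 0.029  1.    -0.     0.461]
 [ 1.    -0.029  0.    -0.315]
 [ 0.    -0.001 -1.     0.204]
 [ 0.     0.     0.     1.   ]] [ 0.464 -0.247  0.347]
```

View pics/w1.png

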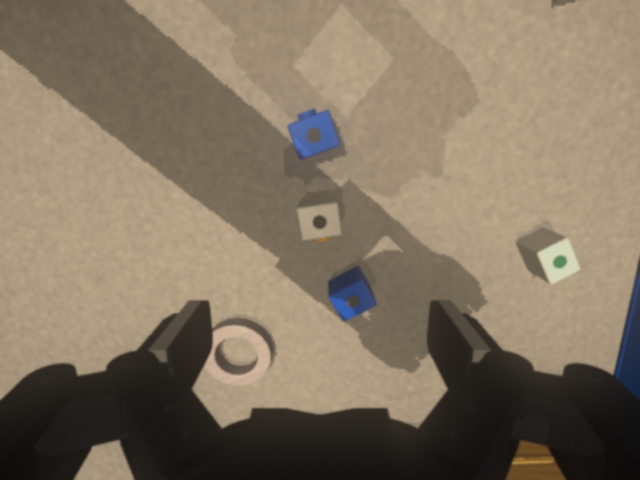

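The wrist view shows the target at (320,222) with its brass bush at (321,240), i.e. world -y. The decoys are at (315,133) and (352,293), clear of the fingers' path.

Run:
```python
from h import *
z=np.load('pics/w1.npz');im=z['im'];Tc=z['Tc'];d=z['d']
print(d[200:236:6,305:336:6].round(3).tolist()[0])
g=cv2.cvtColor(im,cv2.COLOR_RGB2HSV).astype(int)
sub=g[195:250,285:355]
print(g[222,290:350:3,1],g[222,290:350:3,2]); print(g[196:250:3,308,1],g[196:250:3,308,2])
m=np.zeros(im.shape[:2],np.uint8);m[195:250,285:355]=((sub[...,1]<60)&(sub[...,2]>120))
n,l,s,c=cv2.connectedComponentsWithStats(m);i=1+s[1:,4].argmax()
k=(l==i).astype(np.uint8);cn=max(cv2.findContours(k,0,2)[0],key=len)
h=cv2.convexHull(cn)[:,0];P=wcast(h,.04,Tc)[:,:2]
r=cv2.minAreaRect((P*1000).astype(np.float32));print(s[i],c[i],r,cv2.boxPoints(r).round(1).tolist())
dk=np.zeros_like(m);dk[212:232,310:330]=(g[212:232,310:330,2]<75);ys,xs=np.where(dk);print('dot',wcast([[xs.mean(),ys.mean()]],.04,Tc),len(xs))
```

```text
[0.3409999907016754, 0.3370000123977661, 0.3319999873638153, 0.3269999921321869, 0.32199999690055847, 0.3160000145435333]
[65 64 65 61 60 61 60 60 57 59 60 58 59 59 59 59 59 63 65 65] [122 120 118 147 175 177 178 165  80  74  76  75 122 169 168 169 163 122
 121 122]
[61 61 58 59 60 60 61 61 59 59 58 59 61 60 61 64 65 66] [101 100  97 108 167 175 177 177 176 178 175 173 172 174 164 119 118 119]
[319 202  20  16 120] [328.24166667 208.51666667] ((469.96441650390625, -305.978515625), (15.786825180053711, 12.526982307434082), 9.741619110107422) [[461.1000061035156, -301.1000061035156], [463.20001220703125, -313.5], [478.79998779296875, -310.79998779296875], [476.70001220703125, -298.5]]
dot [[ 0.46034555 -0.31703103  0.04      ]] 15
```

Run:
```python
from h import *
z=np.load('pics/w1.npz');im=z['im'];Tc=z['Tc']
g=cv2.cvtColor(im,cv2.COLOR_RGB2HSV).astype(int)
m=np.zeros(im.shape[:2],np.uint8);m[195:250,285:355]=((g[...,2]>147)&(g[...,1]<75))[195:250,285:355]
n,l,s,c=cv2.connectedComponentsWithStats(m);i=1+s[1:,4].argmax()
cn=max(cv2.findContours((l==i).astype(np.uint8),0,2)[0],key=len)
P=wcast(cv2.convexHull(cn)[:,0],.04,Tc)[:,:2]
r=cv2.minAreaRect((P*1000).astype(np.float32));print(s[i],c[i],r,cv2.boxPoints(r).round(1).tolist())
dk=np.zeros_like(m);dk[212:232,310:330]=(g[212:232,310:330,2]<110);ys,xs=np.where(dk);print('dot',xs.mean(),ys.mean(),wcast([[xs.mean(),ys.mean()]],.04,Tc),len(xs))
```

```text
[ 297  204   44   36 1079] [318.8257646  221.14735867] ((460.8349914550781, -315.92352294921875), (34.03432083129883, 28.03635597229004), 6.934913158416748) [[442.20001220703125, -304.1000061035156], [445.6000061035156, -331.8999938964844], [479.3999938964844, -327.79998779296875], [476.0, -300.0]]
dot 319.1417322834646 221.5984251968504 [[ 0.46107057 -0.31599609  0.04      ]] 127
```

>>> jog_arm:
  steps:
    - {"linear": [0,0,0],"delta_rot": [0,0,-8.5],"grip": 0.085}
    - {"linear": [-0.0005,0.0005,0.045],"delta_rot": [0,0,0],"grip": 0.085}
    - {"linear": [0,0,0.045],"delta_rot": [0,0,0],"grip": 0.085}
    - {"linear": [0,0,0.045],"delta_rot": [0,0,0],"grip": 0.085}
    - {"linear": [0,0,0.03],"delta_rot": [0,0,0],"grip": 0.085}
    - {"linear": [0,0,0.02],"delta_rot": [0,0,0],"grip": 0.085}
    - {"linear": [0,0,0.012],"delta_rot": [0,0,0],"grip": 0.085}
    - {"linear": [0,0,0],"delta_rot": [0,0,0],"grip": 0.085}
  newtons: 30

```text
t: 2.85
tool_pos: [0.4602, -0.3151, 0.0055]
tool_rot: [-2.081, -2.349, -0.0]
contact_force: [-0.3, 0.8, -0.1]
opening: 0.0851
grip_force: 0.0
```

>>> jog_arm:
  steps:
    - {"linear": [0,0,0],"delta_rot": [0,0,0],"grip": 0.06}
    - {"linear": [0,0,0],"delta_rot": [0,0,0],"grip": 0.045}
    - {"linear": [0,0,0],"delta_rot": [0,0,0],"grip": 0.038}
    - {"linear": [0,0,0],"delta_rot": [0,0,0],"grip": 0.03}
    - {"linear": [0,0,0],"delta_rot": [0,0,0],"grip": 0.03}
    - {"linear": [0,0,0],"delta_rot": [0,0,0],"grip": 0.03}
    - {"linear": [0,0,0],"delta_rot": [0,0,0],"grip": 0.03}

```text
t: 3.55
tool_pos: [0.4621, -0.3169, 0.0088]
tool_rot: [2.08, 2.351, -0.0]
contact_force: [-2.1, 0.4, 6.6]
opening: 0.0355
grip_force: 31.9
```

>>> jog_arm:
  steps:
    - {"linear": [0,0,-0.02],"delta_rot": [0,0,0],"grip": 0.03}
    - {"linear": [0,0,-0.045],"delta_rot": [0,0,0],"grip": 0.03}
    - {"linear": [0,0,-0.045],"delta_rot": [0,0,0],"grip": 0.03}
    - {"linear": [0,0,-0.045],"delta_rot": [0,0,0],"grip": 0.03}
    - {"linear": [0,0,-0.045],"delta_rot": [0,0,4.1],"grip": 0.03}
    - {"linear": [0,0,0],"delta_rot": [0,0,4.1],"grip": 0.03}

```text
t: 4.15
tool_pos: [0.4642, -0.3186, 0.2159]
tool_rot: [2.238, 2.185, 0.002]
contact_force: [0.2, -1.3, -1.8]
opening: 0.0356
grip_force: 31.0
```

>>> jog_arm:
  steps:
    - {"linear": [0.03,0.012,-0.01],"delta_rot": [0,0,0],"grip": 0.03}
    - {"linear": [0.043,0.017,-0.01],"delta_rot": [0,0,0],"grip": 0.03}
    - {"linear": [0.043,0.017,-0.01],"delta_rot": [0,0,0],"grip": 0.03}
    - {"linear": [0.043,0.017,0],"delta_rot": [0,0,0],"grip": 0.03}
    - {"linear": [0.043,0.017,0],"delta_rot": [0,0,0],"grip": 0.03}
    - {"linear": [0.043,0.017,0],"delta_rot": [0,0,0],"grip": 0.03}
    - {"linear": [0.012,0.003,0],"delta_rot": [0,0,0],"grip": 0.03}
    - {"linear": [0,0,0],"delta_rot": [0,0,0],"grip": 0.03}
    - {"linear": [0,0,0],"delta_rot": [0,0,0],"grip": 0.03}

```text
t: 5.05
tool_pos: [0.5661, -0.0618, 0.2366]
tool_rot: [-2.244, -2.198, 0.002]
contact_force: [-0.0, 0.5, -1.6]
opening: 0.0352
grip_force: 30.9
```

Run:
```python
from h import *
im,d,Tc,T=wgrab();save('w2.png',im);np.savez('pics/w2.npz',im=im,d=d,Tc=Tc,T=T)
print(T.round(4),Tc[:3,3].round(3))
hsv=cv2.cvtColor(im,cv2.COLOR_RGB2HSV).astype(int);H,S,V=[hsv[...,i] for i in range(3)]
red=(((H<8)|(H>172))&(S>140)&(V>60)).astype(np.uint8);yel=((H>20)&(H<33)&(S>150)&(V>90)).astype(np.uint8)
for nm,m,z in(('red',red,.064),('yel',yel,.063)):
  n,l,s,c=cv2.connectedComponentsWithStats(m)
  for i in range(1,n):
    if s[i,4]<80: continue
    ys,xs=np.where(l==i);P=wcast(np.c_[xs,ys],z,Tc)[:,:2]
    r=cv2.minAreaRect((P*1000).astype(np.float32));u,q,v=np.linalg.svd(P-P.mean(0),full_matrices=False)
    print(nm,s[i],c[i].round(),P.mean(0).round(4),[np.round(q,1) for q in r],v[0].round(3))
```

```text
[[ 2.110e-02  9.998e-01 -1.300e-03  5.661e-01]
 [ 9.998e-01 -2.110e-02 -5.000e-04 -6.180e-02]
 [-5.000e-04 -1.300e-03 -1.000e+00  2.366e-01]
 [ 0.000e+00  0.000e+00  0.000e+00  1.000e+00]] [0.569 0.007 0.379]
red [ 386   33   81   21 1475] [426.  43.] [0.6525 0.0765] [array([652.7,  76.2]), array([13.5, 62.6]), np.float64(89.8)] [-1.     0.009]
red [ 387   89   66   37 1049] [419. 107.] [0.6497 0.0292] [array([648.9,  29.2]), array([12.3, 56.9]), np.float64(69.4)] [ 0.931 -0.366]
red [ 499  228  103   40 2291] [551. 247.] [ 0.7752 -0.0924] [array([774.6, -92.6]), array([91. , 23.4]), np.float64(12.0)] [-0.981 -0.194]
yel [478 135  30  22 271] [492. 146.] [ 0.713  -0.0026] [array([713.3,  -2.9]), array([ 6.5, 30. ]), np.float64(58.2)] [ 0.857 -0.516]
```

View pics/w2.png

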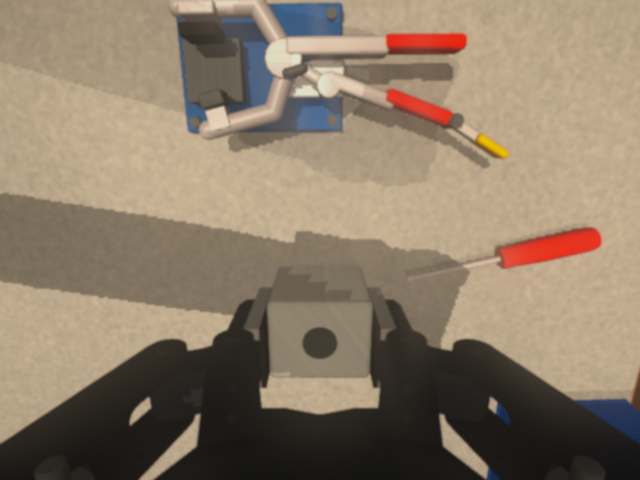

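The held block sits upright at (320,330). The pliers are at the upper left, with the jaw rest near (215,75), the pad at (205,25) and the nose at (215,112). I'll take one more look from right over the jaws.

>>> jog_arm:
  steps:
    - {"linear": [0.01,-0.03,0],"delta_rot": [0,0,0],"grip": 0.03}
    - {"linear": [0.01,-0.04,0],"delta_rot": [0,0,0],"grip": 0.03}
    - {"linear": [0.01,-0.018,0],"delta_rot": [0,0,0],"grip": 0.03}
    - {"linear": [0,0,0],"delta_rot": [0,0,0],"grip": 0.03}
    - {"linear": [0,0,0],"delta_rot": [0,0,0],"grip": 0.03}
    - {"linear": [0,0,0],"delta_rot": [0,0,0],"grip": 0.03}

```text
t: 5.7
tool_pos: [0.4797, -0.0304, 0.2375]
tool_rot: [2.246, 2.196, 0.0]
contact_force: [-0.2, 0.5, -2.4]
opening: 0.0356
grip_force: 31.3
```

Run:
```python
from h import *
im,d,Tc,T=wgrab();np.savez('pics/w3.npz',im=im,d=d,Tc=Tc,T=T)
print(T.round(4),Tc[:3,3].round(3))
c=ctrl.camera_info('wrist')
# rectified ortho view at z=.064 and .03 : 1px=0.5mm, x world 0.42..0.62 right, y 0.14..0.0 down
outs=[]
for z in(.064,.03):
    xs=np.linspace(.41,.61,400);ys=np.linspace(.15,0.0,300)
    X,Y=np.meshgrid(xs,ys);P=np.stack([X,Y,np.full_like(X,z)],-1).reshape(-1,3)
    Rt=Tc[:3,:3].T;rv=cv2.Rodrigues(Rt)[0];tv=-Rt@Tc[:3,3]
    uv=cv2.projectPoints(P,rv,tv,np.array(c['camera_matrix']),np.array(c['distortion']))[0].reshape(300,400,2).astype(np.float32)
    o=cv2.remap(im,uv[...,0],uv[...,1],cv2.INTER_CUBIC);o=cv2.convertScaleAbs(o,alpha=1.4)
    for k in range(0,400,40): cv2.putText(o,str(410+k//2),(k,298),0,.3,(255,255,0));o[:,k]=o[:,k]//2+60
    for k in range(0,300,40): cv2.putText(o,str(150-k//2),(0,k+8),0,.3,(255,255,0));o[k]=o[k]//2+60
    outs.append(o)
save('w3.png',cv2.resize(np.hstack(outs),(800,300)))
save('w3b.png',np.vstack([np.hstack(outs),cv2.resize(im[0:300],(800,300))]))
```

```text
[[ 2.260e-02  9.997e-01  6.000e-04  4.797e-01]
 [ 9.997e-01 -2.260e-02 -3.000e-04 -3.040e-02]
 [-3.000e-04  6.000e-04 -1.000e+00  2.375e-01]
 [ 0.000e+00  0.000e+00  0.000e+00  1.000e+00]] [0.482 0.038 0.38 ]
```

View pics/w3b.png

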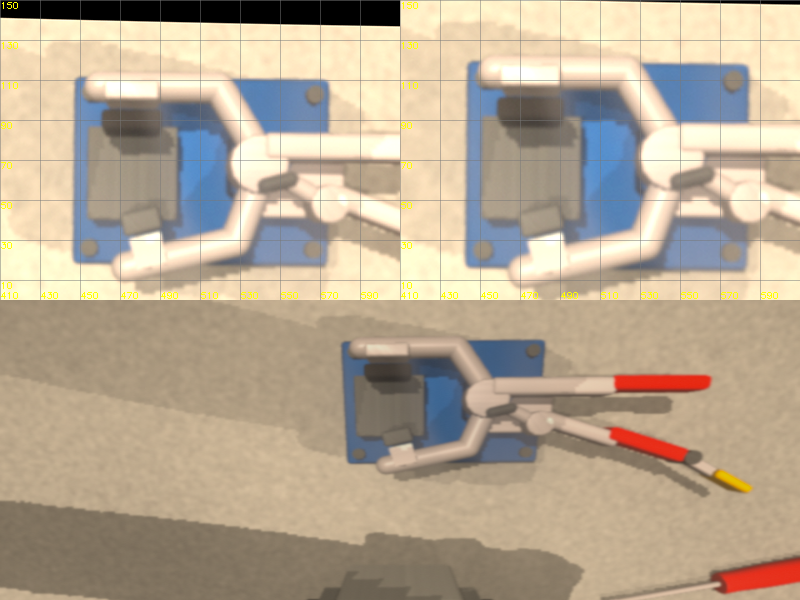

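Left panel, in world mm on the z=64 plane: pivot at about (541,68.5), pad face at Y≈84.5 and nose at Y≈46.5. Right panel: the rest spans x 451–501 and Y 40–92. That puts the seat at about (0.4765, 0.068) with yaw about -0.016 rad. I'll go above it and check from there.

>>> jog_arm:
  steps:
    - {"linear": [0.035,0,0],"delta_rot": [0,0,-0.4],"grip": 0.03}
    - {"linear": [0.04,0,0],"delta_rot": [0,0,0],"grip": 0.03}
    - {"linear": [0.023,-0.005,0],"delta_rot": [0,0,0],"grip": 0.03}
    - {"linear": [0,0,0],"delta_rot": [0,0,0],"grip": 0.03}
    - {"linear": [0,0,0],"delta_rot": [0,0,0],"grip": 0.03}
    - {"linear": [0,0,0],"delta_rot": [0,0,0],"grip": 0.03}

```text
t: 6.35
tool_pos: [0.4763, 0.0678, 0.2372]
tool_rot: [2.238, 2.205, -0.001]
contact_force: [-0.1, -0.1, -2.2]
opening: 0.0357
grip_force: 31.3
```

```bash
cat >> h.py <<'E'
def ortho(im,Tc,z,x0,x1,y0,y1,s=.0005,g=.02,cam='wrist'):
    "grid picture on plane z: world x right, y up"
    c=ctrl.camera_info(cam);w=int((x1-x0)/s);h=int((y1-y0)/s)
    X,Y=np.meshgrid(x0+s*np.arange(w),y1-s*np.arange(h));P=np.stack([X,Y,np.full_like(X,z)],-1).reshape(-1,3)
    Rt,tv=(Tc[:3,:3].T,-Tc[:3,:3].T@Tc[:3,3]) if cam=='wrist' else (np.array(c['R']),np.array(c['t']).ravel())
    uv=cv2.projectPoints(P,cv2.Rodrigues(Rt)[0],tv,np.array(c['camera_matrix']),np.array(c['distortion']))[0].reshape(h,w,2).astype(np.float32)
    o=cv2.convertScaleAbs(cv2.remap(im,uv[...,0],uv[...,1],cv2.INTER_CUBIC),alpha=1.3);k=int(round(g/s))
    for i in range(0,w,k): o[:,i]=o[:,i]//2+60;cv2.putText(o,'%d'%round((x0+i*s)*1000),(i,h-2),0,.3,(255,255,0))
    for i in range(0,h,k): o[i]=o[i]//2+60;cv2.putText(o,'%d'%round((y1-i*s)*1000),(0,i+9),0,.3,(255,255,0))
    return o
E
python3 - <<'E'
from h import *
im,d,Tc,T=wgrab();np.savez('pics/w4.npz',im=im,d=d,Tc=Tc,T=T)
print(T.round(4),Tc[:3,3].round(3))
a=ortho(im,Tc,.064,.43,.57,.01,.13,.00035);b=ortho(im,Tc,.03,.43,.57,.01,.13,.00035)
r=cv2.resize(im[60:360,120:520],(400,300));
p=np.vstack([np.hstack([a,b])[:342,:800],cv2.resize(im[110:390,120:520],(800,560))[:258]]);print(p.shape)
save('w4.png',p)
E
```

```text
[[ 1.500e-02  9.999e-01 -2.000e-04  4.763e-01]
 [ 9.999e-01 -1.500e-02 -5.000e-04  6.780e-02]
 [-5.000e-04 -2.000e-04 -1.000e+00  2.372e-01]
 [ 0.000e+00  0.000e+00  0.000e+00  1.000e+00]] [0.478 0.136 0.38 ]Traceback (most recent call last):
  File "<stdin>", line 6, in <module>
    return _nx.concatenate(arrs, 0, dtype=dtype, casting=casting)
           ~~~~~~~~~~~~~~~^^^^^^^^^^^^^^^^^^^^^^^^^^^^^^^^^^^^^^^
ValueError: all the input array dimensions except for the concatenation axis must match exactly, but along dimension 1, the array at index 0 has size 798 and the array at index 1 has size 800
```

Run:
```python
from h import *
z=np.load('pics/w4.npz');im=z['im'];Tc=z['Tc']
a=ortho(im,Tc,.064,.43,.57,.01,.13,.00035);b=ortho(im,Tc,.03,.43,.57,.01,.13,.00035)
save('w4.png',np.vstack([np.hstack([a,b])[:342],cv2.resize(im[110:390,120:520],(798,560))[:258]]))
```

```text
(no output)
```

View pics/w4.png

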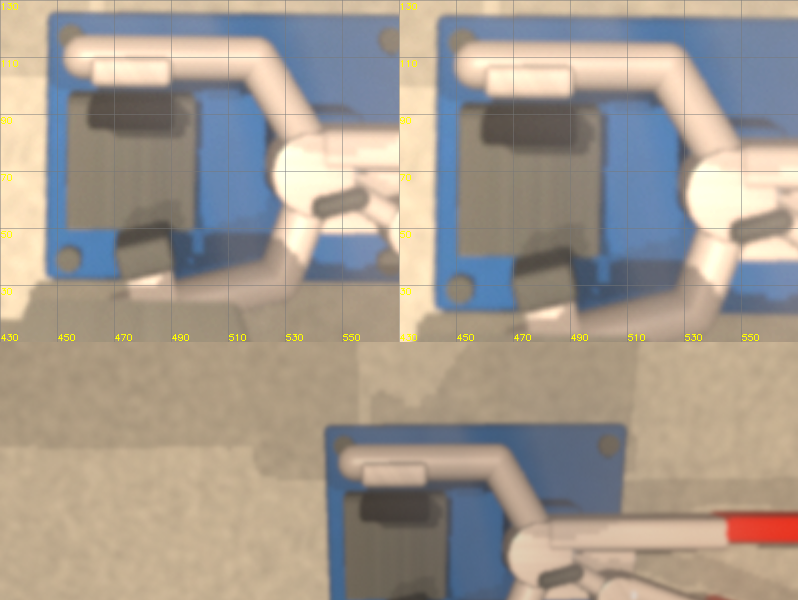

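```bash
python3 - <<'E'
from h import *
z=np.load('pics/w4.npz');im=z['im'];Tc=z['Tc'];T=z['T']
g=cv2.cvtColor(im,cv2.COLOR_RGB2GRAY);s=g[318:366,296:344]
n,l,st,c=cv2.connectedComponentsWithStats((s<60).astype(np.uint8))
for i in range(1,n):
  if st[i,4]>200:
    uv=c[i]+[296,318];p=wcast([uv],T[2,3]+.0312,Tc)[0];print(st[i],uv,p.round(4),(p-T[:3,3]).round(4))
E
python3 - <<'E'
from h import *
z=np.load('pics/w4.npz');im=z['im'];Tc=z['Tc'];T=z['T']
g=cv2.cvtColor(im,cv2.COLOR_RGB2GRAY)
print(g[262:386:4,300]);print(g[262:386:4,320]);print(g[342,250:390:4])
s=g[300:372,285:355];th=s.min()+25
n,l,st,c=cv2.connectedComponentsWithStats((s<th).astype(np.uint8))
for i in range(1,n):
  if st[i,4]>100:
    uv=c[i]+[285,300];p=wcast([uv],T[2,3]+.0312,Tc)[0];print(st[i],uv,p.round(4),(p-T[:3,3]).round(4))
E
```

```text
[120 114 114 116 117 118 119 119 120 120 173 210 214 214 215 168 135 134
 134 134 132 131 135 136 133 133 131 131 130 167 179]
[137 112 110 111 113 113 114 115 116 117 168 207 214 215 213 166 121  66
  68  66  66  65  66  65  90 133 133 132 133 165 174]
[ 41  41  44  47  43 119 131 132 132 133 136 135 133 103  67  66  67  67
  66  67  67  66 124 133 131 131 131 135 132 129 100  49  55  54  49]
[ 18  28  34  30 814] [319.36855037 342.63022113] [0.4772 0.0686 0.2684] [0.0009 0.0007 0.0312]
```

>>> jog_arm:
  steps:
    - {"linear": [-0.002,-0.001,0.04],"delta_rot": [0,0,0],"grip": 0.03}
    - {"linear": [0,0,0.045],"delta_rot": [0,0,0],"grip": 0.03}
    - {"linear": [0,0,0.04],"delta_rot": [0,0,0],"grip": 0.03}
    - {"linear": [0,0,0.025],"delta_rot": [0,0,0],"grip": 0.03}
    - {"linear": [0,0,0],"delta_rot": [0,0,0],"grip": 0.03}
    - {"linear": [0,0,0],"delta_rot": [0,0,0],"grip": 0.03}

```text
t: 7.0
tool_pos: [0.4753, 0.066, 0.0878]
tool_rot: [2.238, 2.205, -0.0]
contact_force: [0.4, 0.1, -2.3]
opening: 0.0355
grip_force: 31.2
```

>>> jog_arm:
  steps:
    - {"linear": [0,0,0.01],"delta_rot": [0,0,0],"grip": 0.03}
    - {"linear": [0,0,0.007],"delta_rot": [0,0,0],"grip": 0.03}
    - {"linear": [0,0,0.005],"delta_rot": [0,0,0],"grip": 0.03}
    - {"linear": [0,0,0.005],"delta_rot": [0,0,0],"grip": 0.03}
    - {"linear": [0,0,0],"delta_rot": [0,0,0],"grip": 0.03}

```text
t: 7.5
tool_pos: [0.4743, 0.0668, 0.0595]
tool_rot: [-2.236, -2.205, 0.002]
contact_force: [-0.5, 0.0, -1.3]
opening: 0.0355
grip_force: 31.3
```

Run:
```python
from h import *
print(ctrl.get_obs()['contact_force'].round(2))
im,d,Tc,T=wgrab();np.savez('pics/w5.npz',im=im,d=d,Tc=Tc,T=T)
save('w5.png',cv2.resize(im[240:400,220:430],(800,600),interpolation=cv2.INTER_CUBIC))
```

```text
[-0.48  0.01 -1.31]
```

View pics/w5.png

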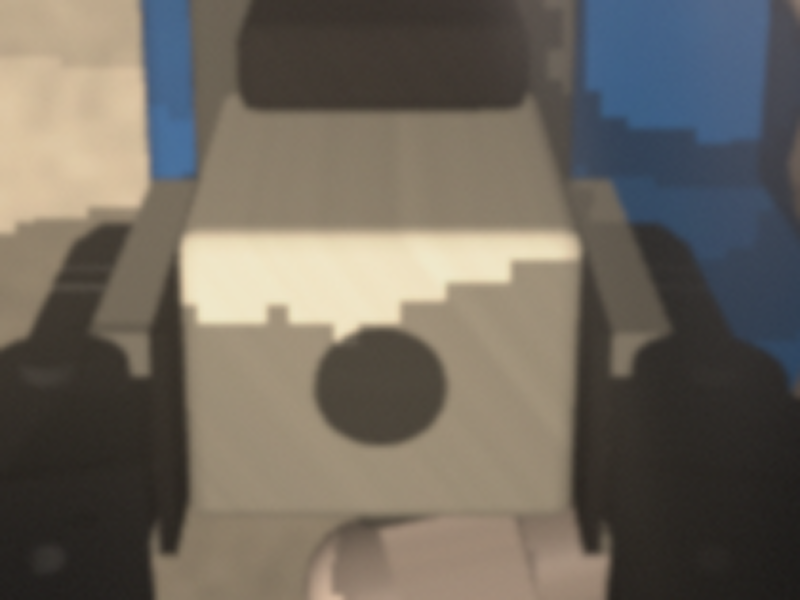

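The block is between the fingers and upright. Its back face is just in front of the black pad, and it is centred on the pad in x (about 381 vs 383 px).

>>> jog_arm:
  steps:
    - {"linear": [0,0,0.005],"delta_rot": [0,0,0],"grip": 0.03}
    - {"linear": [0,0,0.005],"delta_rot": [0,0,0],"grip": 0.03}
    - {"linear": [0,0,0.004],"delta_rot": [0,0,0],"grip": 0.03}
    - {"linear": [0,0,0],"delta_rot": [0,0,0],"grip": 0.03}

```text
t: 7.95
tool_pos: [0.4741, 0.0667, 0.0453]
tool_rot: [-2.236, -2.205, 0.002]
contact_force: [0.6, -1.1, -1.6]
opening: 0.0358
grip_force: 31.3
```

>>> jog_arm:
  steps:
    - {"linear": [0,0,0.002],"delta_rot": [0,0,0],"grip": 0.03}
    - {"linear": [0,0,0.002],"delta_rot": [0,0,0],"grip": 0.03}
    - {"linear": [0,0,0],"delta_rot": [0,0,0],"grip": 0.03}

```text
t: 8.25
tool_pos: [0.4747, 0.0667, 0.0421]
tool_rot: [-2.237, -2.206, 0.0]
contact_force: [-1.1, -0.6, -2.2]
opening: 0.0355
grip_force: 31.3
```

Next I'll push towards the pad (world +Y = tool +x) in small steps.

>>> jog_arm:
  steps:
    - {"linear": [0,0,0.001],"delta_rot": [0,0,0],"grip": 0.03}
    - {"linear": [0.001,0,0],"delta_rot": [0,0,0],"grip": 0.03}
    - {"linear": [0.001,0,0],"delta_rot": [0,0,0],"grip": 0.03}
    - {"linear": [0,0,0],"delta_rot": [0,0,0],"grip": 0.03}

```text
t: 8.65
tool_pos: [0.4749, 0.0688, 0.0414]
tool_rot: [2.237, 2.206, 0.0]
contact_force: [-0.3, -0.2, -2.1]
opening: 0.0354
grip_force: 31.3
```

>>> jog_arm:
  steps:
    - {"linear": [0.001,0,0],"delta_rot": [0,0,0],"grip": 0.03}
    - {"linear": [0,0,0],"delta_rot": [0,0,0],"grip": 0.03}

```text
t: 8.85
tool_pos: [0.4749, 0.069, 0.0414]
tool_rot: [2.235, 2.206, -0.002]
contact_force: [-1.3, -4.3, -0.8]
opening: 0.0355
grip_force: 31.4
```

>>> jog_arm:
  steps:
    - {"linear": [0.001,0,0],"delta_rot": [0,0,0],"grip": 0.03}
    - {"linear": [0,0,0],"delta_rot": [0,0,0],"grip": 0.03}

```text
t: 9.05
tool_pos: [0.475, 0.069, 0.0414]
tool_rot: [2.234, 2.205, -0.005]
contact_force: [-0.8, -9.1, -0.4]
opening: 0.0354
grip_force: 31.4
```

>>> jog_arm:
  steps:
    - {"linear": [-0.0015,0,0.001],"delta_rot": [0,0,0],"grip": 0.03}
    - {"linear": [0,0,0.001],"delta_rot": [0,0,0],"grip": 0.03}
    - {"linear": [0,0,0],"delta_rot": [0,0,0],"grip": 0.03}

```text
t: 9.35
tool_pos: [0.4751, 0.069, 0.0394]
tool_rot: [2.236, 2.205, 0.0]
contact_force: [0.9, -3.0, -2.0]
opening: 0.0356
grip_force: 31.4
```

>>> jog_arm:
  steps:
    - {"linear": [0,0,0.001],"delta_rot": [0,0,0],"grip": 0.03}
    - {"linear": [0,0,0],"delta_rot": [0,0,0],"grip": 0.03}

```text
t: 9.55
tool_pos: [0.4752, 0.069, 0.0388]
tool_rot: [2.236, 2.206, -0.0]
contact_force: [-1.2, -4.8, 1.7]
opening: 0.0354
grip_force: 31.9
```

>>> jog_arm:
  steps:
    - {"linear": [0,0,0],"delta_rot": [0,0,0],"grip": 0.037}
    - {"linear": [0,0,0],"delta_rot": [0,0,0],"grip": 0.04}
    - {"linear": [0,0,0],"delta_rot": [0,0,0],"grip": 0.045}
    - {"linear": [0,0,0],"delta_rot": [0,0,0],"grip": 0.047}
    - {"linear": [0,0,0],"delta_rot": [0,0,0],"grip": 0.047}

```text
t: 10.05
tool_pos: [0.4749, 0.0694, 0.0383]
tool_rot: [-2.237, -2.206, -0.0]
contact_force: [-0.4, 0.5, -0.5]
opening: 0.0468
grip_force: 0.0
```

>>> jog_arm:
  steps:
    - {"linear": [0,0,-0.015],"delta_rot": [0,0,0],"grip": 0.047}
    - {"linear": [0,0,-0.025],"delta_rot": [0,0,0],"grip": 0.047}
    - {"linear": [0,0,-0.045],"delta_rot": [0,0,0],"grip": 0.047}
    - {"linear": [0,0,-0.045],"delta_rot": [0,0,0],"grip": 0.06}
    - {"linear": [0,0,-0.045],"delta_rot": [0,0,0],"grip": 0.085}
    - {"linear": [0,0,0],"delta_rot": [0,0,0],"grip": 0.085}
    - {"linear": [0,0,0],"delta_rot": [0,0,0],"grip": 0.085}

```text
t: 10.75
tool_pos: [0.4758, 0.0693, 0.215]
tool_rot: [2.235, 2.204, 0.004]
contact_force: [0.5, -0.1, -0.8]
opening: 0.0854
grip_force: 0.0
```

Run:
```python
from h import *
im,d,Tc,T=wgrab();np.savez('pics/w6.npz',im=im,d=d,Tc=Tc,T=T);print(T[:3,3].round(3))
s,_=grab('scene')
a=ortho(im,Tc,.07,.43,.55,.02,.12,.0003,.01)
b=cv2.resize(s[190:300,300:400],(400,440),interpolation=cv2.INTER_CUBIC)
p=np.zeros((440,800,3),np.uint8);p[:a.shape[0],:400]=a[:440,:400];p[:,400:]=b
save('w6.png',p)
hsv=cv2.cvtColor(im,cv2.COLOR_RGB2HSV).astype(int);H,S,V=[hsv[...,i] for i in range(3)]
red=(((H<8)|(H>172))&(S>140)&(V>60)).astype(np.uint8);yel=((H>20)&(H<33)&(S>150)&(V>90)).astype(np.uint8)
for nm,m,z in(('red',red,.064),('yel',yel,.063)):
  n,l,st,c=cv2.connectedComponentsWithStats(m)
  for i in range(1,n):
    if st[i,4]<80: continue
    ys,xs=np.where(l==i);P=wcast(np.c_[xs,ys],z,Tc)[:,:2]
    r=cv2.minAreaRect((P*1000).astype(np.float32));u,q,v=np.linalg.svd(P-P.mean(0),full_matrices=False)
    print(nm,c[i].round(),P.mean(0).round(4),[np.round(q,1) for q in r],v[0].round(3))
```

```text
[0.476 0.069 0.215]
red [531. 209.] [0.651  0.0799] [array([650.6,  79.6]), array([13.3, 65.8]), np.float64(89.2)] [ 0.999 -0.034]
red [521. 265.] [0.6491 0.0313] [array([648.2,  31.8]), array([12.4, 59.9]), np.float64(68.6)] [ 0.929 -0.37 ]
red [620. 366.] [ 0.7568 -0.0708] [array([751.2, -74.5]), array([48.1, 29.5]), np.float64(13.1)] [-0.984  0.178]
yel [587. 299.] [ 0.7127 -0.0019] [array([713.1,  -2.2]), array([ 6. , 30.7]), np.float64(58.0)] [ 0.849 -0.529]
```

View pics/w6.png

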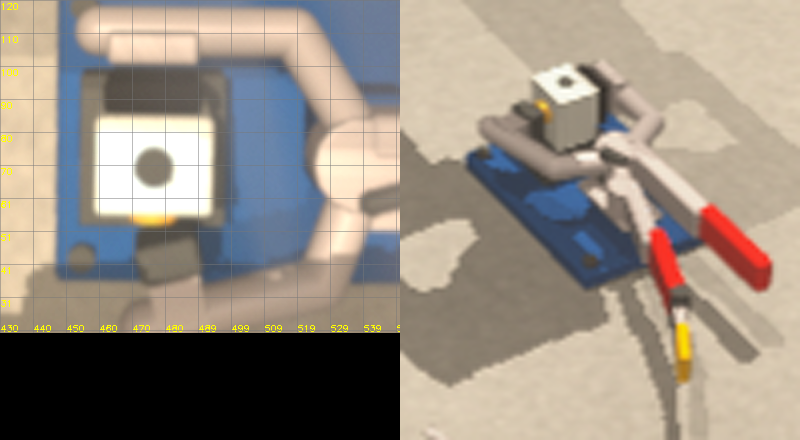

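The block stands square against the pad with its bush facing the nose. Next I turn the gripper for the handles.

```bash
python3 -c "
from h import *
print(ctrl.get_obs()['q'].round(3))"
```

```text
[-0.01  -0.294  1.963  0.     1.475  0.003]
```

>>> jog_arm:
  steps:
    - {"linear": [-0.004,0.035,0],"delta_rot": [0,0,0],"grip": 0.085}
    - {"linear": [-0.004,0.045,0],"delta_rot": [0,0,0],"grip": 0.085}
    - {"linear": [-0.004,0.045,0],"delta_rot": [0,0,0],"grip": 0.085}
    - {"linear": [-0.004,0.04,0],"delta_rot": [0,0,0],"grip": 0.085}
    - {"linear": [-0.001,0.011,0],"delta_rot": [0,0,0],"grip": 0.085}
    - {"linear": [0,0,0],"delta_rot": [0,0,-8],"grip": 0.085}
    - {"linear": [0,0,0],"delta_rot": [0,0,-8.5],"grip": 0.085}
    - {"linear": [0,0,0],"delta_rot": [0,0,-8.5],"grip": 0.085}
    - {"linear": [0,0,0],"delta_rot": [0,0,-8.5],"grip": 0.085}
    - {"linear": [0,0,0],"delta_rot": [0,0,-8.5],"grip": 0.085}

```text
t: 11.85
tool_pos: [0.649, 0.05, 0.2111]
tool_rot: [-1.287, -2.862, 0.002]
contact_force: [0.0, 0.4, -0.1]
opening: 0.0851
grip_force: 0.0
```

>>> jog_arm:
  steps:
    - {"linear": [0,0,0],"delta_rot": [0,0,-8.5],"grip": 0.085}
    - {"linear": [0,0,0],"delta_rot": [0,0,-8.5],"grip": 0.085}
    - {"linear": [0,0,0],"delta_rot": [0,0,-8.5],"grip": 0.085}
    - {"linear": [0,0,0],"delta_rot": [0,0,-8.5],"grip": 0.085}
    - {"linear": [0,0,0],"delta_rot": [0,0,-8.5],"grip": 0.085}
    - {"linear": [0,0,0],"delta_rot": [0,0,-5.5],"grip": 0.085}
    - {"linear": [0,0,0],"delta_rot": [0,0,0],"grip": 0.085}
    - {"linear": [0,0,0],"delta_rot": [0,0,0],"grip": 0.085}

```text
t: 12.65
tool_pos: [0.6496, 0.0499, 0.2119]
tool_rot: [-0.025, -3.139, -0.0]
contact_force: [-0.3, 0.6, 0.4]
opening: 0.0853
grip_force: 0.0
```

```bash
cat >> h.py <<'E'
def handles(im,Tc):
    hsv=cv2.cvtColor(im,cv2.COLOR_RGB2HSV).astype(int);H,S,V=[hsv[...,i] for i in range(3)]
    red=(((H<8)|(H>172))&(S>140)&(V>60)).astype(np.uint8);yel=((H>20)&(H<33)&(S>140)&(V>70)).astype(np.uint8)
    for nm,m,z in(('red',red,.064),('yel',yel,.063)):
      n,l,st,c=cv2.connectedComponentsWithStats(m)
      for i in range(1,n):
        if st[i,4]<60: continue
        ys,xs=np.where(l==i);P=wcast(np.c_[xs,ys],z,Tc)[:,:2]
        r=cv2.minAreaRect((P*1000).astype(np.float32));u,q,v=np.linalg.svd(P-P.mean(0),full_matrices=False)
        print(nm,c[i].round(),P.mean(0).round(4),[np.round(q,1) for q in r],v[0].round(3))
E
python3 - <<'E'
from h import *
im,d,Tc,T=wgrab();save('w7.png',im);print(T.round(3));handles(im,Tc)
E
```

```text
[[-1.     0.016 -0.002  0.65 ]
 [ 0.016  1.     0.     0.05 ]
 [ 0.002  0.    -1.     0.212]
 [ 0.     0.     0.     1.   ]]
red [354. 228.] [0.6521 0.0777] [array([652.3,  77.5]), array([11.5, 62.1]), np.float64(89.2)] [ 1.    -0.023]
red [296. 225.] [0.6491 0.0301] [array([648.8,  30.1]), array([11.7, 57.8]), np.float64(69.6)] [ 0.934 -0.359]
red [157. 321.] [ 0.7341 -0.0958] [array([732.5, -95.5]), array([ 9.3, 24.6]), np.float64(43.4)] [ 0.623 -0.782]
red [195. 388.] [ 0.8036 -0.0699] [array([803.3, -70.4]), array([ 5.6, 13.3]), np.float64(83.7)] [ 0.994 -0.113]
yel [261. 297.] [ 0.7126 -0.0026] [array([713. ,  -2.9]), array([ 5.6, 28.7]), np.float64(57.8)] [ 0.852 -0.524]
```

>>> jog_arm:
  steps:
    - {"linear": [-0.001,0.001,0.045],"delta_rot": [0,0,0],"grip": 0.085}
    - {"linear": [0,0,0.045],"delta_rot": [0,0,0],"grip": 0.085}
    - {"linear": [0,0,0.045],"delta_rot": [0,0,0],"grip": 0.085}
    - {"linear": [0,0,0.02],"delta_rot": [0,0,0],"grip": 0.085}
    - {"linear": [0,0,0.012],"delta_rot": [0,0,0],"grip": 0.085}
    - {"linear": [0,0,0.009],"delta_rot": [0,0,0],"grip": 0.085}
    - {"linear": [0,0,0],"delta_rot": [0,0,0],"grip": 0.085}
  newtons: 30

```text
t: 13.4
tool_pos: [0.6516, 0.0507, 0.037]
tool_rot: [-0.023, -3.141, -0.0]
contact_force: [-0.8, 0.3, 0.9]
opening: 0.0853
grip_force: 0.0
```

>>> jog_arm:
  steps:
    - {"linear": [0,0,0],"delta_rot": [0,0,0],"grip": 0.077}
    - {"linear": [0,0,0],"delta_rot": [0,0,0],"grip": 0.07}
    - {"linear": [0,0,0],"delta_rot": [0,0,0],"grip": 0.07}
    - {"linear": [0,0.002,0],"delta_rot": [0,0,0],"grip": 0.066}
    - {"linear": [0,0.002,0],"delta_rot": [0,0,0],"grip": 0.062}
    - {"linear": [0,0.002,0],"delta_rot": [0,0,0],"grip": 0.058}
    - {"linear": [0,0,0],"delta_rot": [0,0,0],"grip": 0.058}
  newtons: 28

```text
t: 14.1
tool_pos: [0.6525, 0.0559, 0.0382]
tool_rot: [0.021, 3.14, -0.003]
contact_force: [0.1, -3.6, 3.5]
opening: 0.0579
grip_force: 2.7
```

>>> jog_arm:
  steps:
    - {"linear": [0,0.002,0],"delta_rot": [0,0,0],"grip": 0.054}
    - {"linear": [0,0.002,0],"delta_rot": [0,0,0],"grip": 0.05}
    - {"linear": [0,0.002,0],"delta_rot": [0,0,0],"grip": 0.046}
    - {"linear": [0,0,0],"delta_rot": [0,0,0],"grip": 0.046}

```text
t: 14.5
tool_pos: [0.6523, 0.062, 0.0378]
tool_rot: [0.022, 3.141, -0.003]
contact_force: [0.3, -5.8, 3.4]
opening: 0.0457
grip_force: 2.6
```

>>> jog_arm:
  steps:
    - {"linear": [0,0.002,0],"delta_rot": [0,0,0],"grip": 0.042}
    - {"linear": [0,0.001,0],"delta_rot": [0,0,0],"grip": 0.04}
    - {"linear": [0,0.001,0],"delta_rot": [0,0,0],"grip": 0.038}
    - {"linear": [0,0,0],"delta_rot": [0,0,0],"grip": 0.038}

```text
t: 14.9
tool_pos: [0.6511, 0.0674, 0.0363]
tool_rot: [-0.022, -3.14, -0.002]
contact_force: [0.3, -0.3, 0.0]
opening: 0.0382
grip_force: 0.1
```

>>> jog_arm:
  steps:
    - {"linear": [0,-0.001,0],"delta_rot": [0,0,0],"grip": 0.036}
    - {"linear": [0,0,0],"delta_rot": [0,0,0],"grip": 0.034}
    - {"linear": [0,0,0],"delta_rot": [0,0,0],"grip": 0.032}
    - {"linear": [0,0,0],"delta_rot": [0,0,0],"grip": 0.032}
    - {"linear": [0,0,0],"delta_rot": [0,0,0],"grip": 0.032}
  newtons: 25

```text
t: 15.4
tool_pos: [0.6511, 0.068, 0.0366]
tool_rot: [-0.021, -3.14, -0.006]
contact_force: [-0.3, 5.7, 0.4]
opening: 0.0337
grip_force: 26.3
```

Both handles are touched at a 33.7 mm opening, which matches the locked width of 34 mm. Now I let go, lift clear and check that it stays locked.

>>> jog_arm:
  steps:
    - {"linear": [0,0,0],"delta_rot": [0,0,0],"grip": 0.037}
    - {"linear": [0,0,0],"delta_rot": [0,0,0],"grip": 0.042}
    - {"linear": [0,0,0],"delta_rot": [0,0,0],"grip": 0.05}
    - {"linear": [0,0,-0.02],"delta_rot": [0,0,0],"grip": 0.06}
    - {"linear": [0,0,-0.045],"delta_rot": [0,0,0],"grip": 0.06}
    - {"linear": [0,0,-0.045],"delta_rot": [0,0,0],"grip": 0.06}
    - {"linear": [0,0,-0.045],"delta_rot": [0,0,0],"grip": 0.06}
    - {"linear": [0,0,-0.03],"delta_rot": [0,0,0],"grip": 0.06}
    - {"linear": [0,0,0],"delta_rot": [0,0,0],"grip": 0.06}
    - {"linear": [0,0,0],"delta_rot": [0,0,0],"grip": 0.06}

```text
t: 16.4
tool_pos: [0.6523, 0.0655, 0.2233]
tool_rot: [0.022, 3.14, -0.0]
contact_force: [0.1, -0.1, -0.2]
opening: 0.0599
grip_force: 0.0
```

Run:
```python
from h import *
im,d,Tc,T=wgrab();save('w8.png',im);np.savez('pics/w8.npz',im=im,Tc=Tc,T=T);print(T[:3,3].round(3));handles(im,Tc)
s,_=grab('scene');t,_=grab('top');save('s8.png',s);save('t8.png',t)
for n,i,b in(('scene',s,(300,400,190,260)),('top',t,(270,330,245,295))):
  h=cv2.cvtColor(i,cv2.COLOR_RGB2HSV).astype(int)[b[2]:b[3],b[0]:b[1]]
  m=(h[...,0]>17)&(h[...,0]<28)&(h[...,1]>150)&(h[...,2]>100);print(n,'brass px',m.sum())
```

```text
[0.652 0.066 0.223]
red [310. 220.] [0.6508 0.0565] [array([650.6,  56.1]), array([11.6, 58.6]), np.float64(89.0)] [ 1.    -0.027]
red [335. 221.] [0.6522 0.0778] [array([652.8,  77.5]), array([62.3, 11.2]), np.float64(0.1)] [ 1.   -0.01]
red [155. 331.] [ 0.7534 -0.0887] [array([753.7, -88. ]), array([51.7, 25.1]), np.float64(11.7)] [0.996 0.084]
red [630. 403.] [0.8414 0.3707] [array([844.1, 369.8]), array([34.5, 21.6]), np.float64(13.3)] [0.75  0.662]
yel [335. 298.] [0.7232 0.0777] [array([723.2,  77.8]), array([17.3,  5.8]), np.float64(28.4)] [0.91  0.414]
scene brass px 0
top brass px 0
```

Run:
```python
from h import *
z=np.load('pics/w8.npz');im=z['im'];Tc=z['Tc']
h=cv2.cvtColor(im,cv2.COLOR_RGB2HSV).astype(int)
m=((h[...,0]>18)&(h[...,0]<34)&(h[...,1]>110)&(h[...,2]>40)).astype(np.uint8)
m[:260]=0;m[340:]=0;m[:,:290]=0;m[:,390:]=0
ys,xs=np.where(m);P=wcast(np.c_[xs,ys],.063,Tc)[:,:2];r=cv2.minAreaRect((P*1000).astype(np.float32))
print(len(xs),xs.min(),xs.max(),ys.min(),ys.max(),P.mean(0),r,cv2.boxPoints(r).round(1).tolist())
cv2.imwrite('pics/w8c.png',cv2.resize(im[190:340,260:400,::-1],(700,600),interpolation=cv2.INTER_CUBIC))
```

```text
270 322 341 279 307 [0.7178499  0.07512569] ((717.94775390625, 75.47592163085938), (30.449092864990234, 8.609431266784668), 28.385913848876953) [[702.5, 72.0], [706.5999755859375, 64.5], [733.4000244140625, 78.9000015258789], [729.2999877929688, 86.5]]
```

>>> jog_arm:
  steps:
    - {"linear": [-0.03,0.02,0],"delta_rot": [0,0,0],"grip": 0.0}
    - {"linear": [-0.037,0.031,0],"delta_rot": [0,0,0],"grip": 0.0}
    - {"linear": [0,0,0.02],"delta_rot": [0,0,0],"grip": 0.0}
    - {"linear": [0,0,0.04],"delta_rot": [0,0,0],"grip": 0.0}
    - {"linear": [0,0,0.045],"delta_rot": [0,0,0],"grip": 0.0}
    - {"linear": [0,0,0.04],"delta_rot": [0,0,0],"grip": 0.0}
    - {"linear": [0,0,0.025],"delta_rot": [0,0,0],"grip": 0.0}
    - {"linear": [0,0,0.013],"delta_rot": [0,0,0],"grip": 0.0}
    - {"linear": [0,0,0],"delta_rot": [0,0,0],"grip": 0.0}

```text
t: 17.45
tool_pos: [0.717, 0.1156, 0.0351]
tool_rot: [-0.022, -3.135, 0.001]
contact_force: [0.8, -0.6, -0.2]
opening: 0.0003
grip_force: 0.0
```

>>> jog_arm:
  steps:
    - {"linear": [-0.003,-0.004,0],"delta_rot": [0,0,0],"grip": 0.0}
    - {"linear": [0,-0.003,0],"delta_rot": [0,0,0],"grip": 0.0}
    - {"linear": [0,-0.003,0],"delta_rot": [0,0,0],"grip": 0.0}
    - {"linear": [0,-0.003,0],"delta_rot": [0,0,0],"grip": 0.0}
    - {"linear": [0,0,0],"delta_rot": [0,0,0],"grip": 0.0}

```text
t: 17.95
tool_pos: [0.7228, 0.1022, 0.0402]
tool_rot: [0.023, 3.14, -0.0]
contact_force: [-0.8, -0.2, -0.1]
opening: 0.0002
grip_force: 0.0
```

>>> jog_arm:
  steps:
    - {"linear": [0,-0.002,0],"delta_rot": [0,0,0],"grip": 0.0}
    - {"linear": [0,-0.002,0],"delta_rot": [0,0,0],"grip": 0.0}
    - {"linear": [0,-0.002,0],"delta_rot": [0,0,0],"grip": 0.0}
    - {"linear": [0,0,0],"delta_rot": [0,0,0],"grip": 0.0}

```text
t: 18.35
tool_pos: [0.7223, 0.0966, 0.0392]
tool_rot: [-0.022, -3.141, -0.0]
contact_force: [-0.1, -0.5, -0.0]
opening: 0.0002
grip_force: 0.1
```

>>> jog_arm:
  steps:
    - {"linear": [0,-0.002,0],"delta_rot": [0,0,0],"grip": 0.0}
    - {"linear": [0,-0.002,0],"delta_rot": [0,0,0],"grip": 0.0}
    - {"linear": [0,-0.002,0],"delta_rot": [0,0,0],"grip": 0.0}

```text
t: 18.65
tool_pos: [0.7222, 0.0906, 0.0392]
tool_rot: [-0.022, -3.141, 0.0]
contact_force: [-0.7, -0.2, 0.3]
opening: -0.0001
grip_force: 0.0
```

>>> jog_arm:
  steps:
    - {"linear": [0,-0.002,0],"delta_rot": [0,0,0],"grip": 0.0}
    - {"linear": [0,-0.002,0],"delta_rot": [0,0,0],"grip": 0.0}

```text
t: 18.85
tool_pos: [0.7222, 0.0865, 0.0393]
tool_rot: [-0.022, -3.141, 0.0]
contact_force: [-0.1, -0.7, 0.6]
opening: -0.0002
grip_force: 0.0
```

>>> jog_arm:
  steps:
    - {"linear": [0,-0.002,0],"delta_rot": [0,0,0],"grip": 0.0}
    - {"linear": [0,-0.002,0],"delta_rot": [0,0,0],"grip": 0.0}

```text
t: 19.05
tool_pos: [0.7221, 0.0825, 0.0393]
tool_rot: [0.022, 3.141, -0.0]
contact_force: [-0.1, -0.8, -0.6]
opening: 0.0002
grip_force: 0.0
```

Run:
```python
from h import *
im,d,Tc,T=wgrab();save('w9.png',im);print(T[:3,3].round(3));handles(im,Tc)
```

```text
[0.722 0.083 0.039]
red [305. 125.] [0.6507 0.0784] [array([653. ,  78.4]), array([11.4, 62.5]), np.float64(89.6)] [ 1.   -0.01]
red [176. 126.] [0.6501 0.0385] [array([651.8,  38.1]), array([16., 57.]), np.float64(73.0)] [ 0.957 -0.291]
red [  8. 424.] [ 0.7607 -0.0421] [array([760.2, -40.2]), array([ 9.9, 30.2]), np.float64(75.1)] [ 0.982 -0.188]
yel [129. 323.] [0.7174 0.0128] [array([718.6,  13.2]), array([ 9.5, 31.8]), np.float64(69.4)] [ 0.921 -0.388]
```

The release has tripped: the tab and handle are swinging away. I'll back off and check.

>>> jog_arm:
  steps:
    - {"linear": [0,0.01,0],"delta_rot": [0,0,0],"grip": 0.0}
    - {"linear": [0,0.015,0],"delta_rot": [0,0,0],"grip": 0.0}
    - {"linear": [0,0,-0.03],"delta_rot": [0,0,0],"grip": 0.0}
    - {"linear": [0,0,-0.045],"delta_rot": [0,0,0],"grip": 0.0}
    - {"linear": [0,0,-0.045],"delta_rot": [0,0,0],"grip": 0.0}
    - {"linear": [0.03,-0.02,-0.045],"delta_rot": [0,0,0],"grip": 0.0}
    - {"linear": [0.04,-0.02,0],"delta_rot": [0,0,0],"grip": 0.0}
    - {"linear": [0,0,0],"delta_rot": [0,0,0],"grip": 0.0}
    - {"linear": [0,0,0],"delta_rot": [0,0,0],"grip": 0.0}

```text
t: 20.0
tool_pos: [0.6551, 0.0723, 0.1981]
tool_rot: [-0.021, -3.141, -0.001]
contact_force: [0.3, -0.5, -0.2]
opening: 0.0002
grip_force: 0.0
```

Run:
```python
from h import *
im,d,Tc,T=wgrab();print(T[:3,3].round(3));handles(im,Tc)
s,_=grab('scene');t,_=grab('top');r=lambda i,x,y,w,h:cv2.resize(i[y:y+h,x:x+w],(400,600),interpolation=cv2.INTER_CUBIC)
save('f.png',np.hstack([r(s,315,185,80,120),r(t,265,170,86,129)]));save('w10.png',im)
```

```text
[0.655 0.072 0.198]
red [328. 225.] [0.6519 0.0781] [array([652.8,  78.3]), array([10.6, 62.2]), np.float64(89.3)] [ 1.    -0.011]
red [267. 222.] [0.6489 0.0307] [array([648.7,  30.7]), array([11.7, 58.5]), np.float64(69.5)] [ 0.932 -0.363]
red [140. 346.] [ 0.7565 -0.0841] [array([756.9, -84. ]), array([61.1, 25.6]), np.float64(12.2)] [0.988 0.156]
red [637. 420.] [0.8405 0.3636] [array([841.4, 363.5]), array([18.8,  3.7]), np.float64(13.3)] [0.964 0.264]
yel [231. 298.] [ 0.713  -0.0023] [array([713.3,  -2.5]), array([ 5.7, 29.3]), np.float64(58.4)] [ 0.845 -0.535]
```

View pics/f.png

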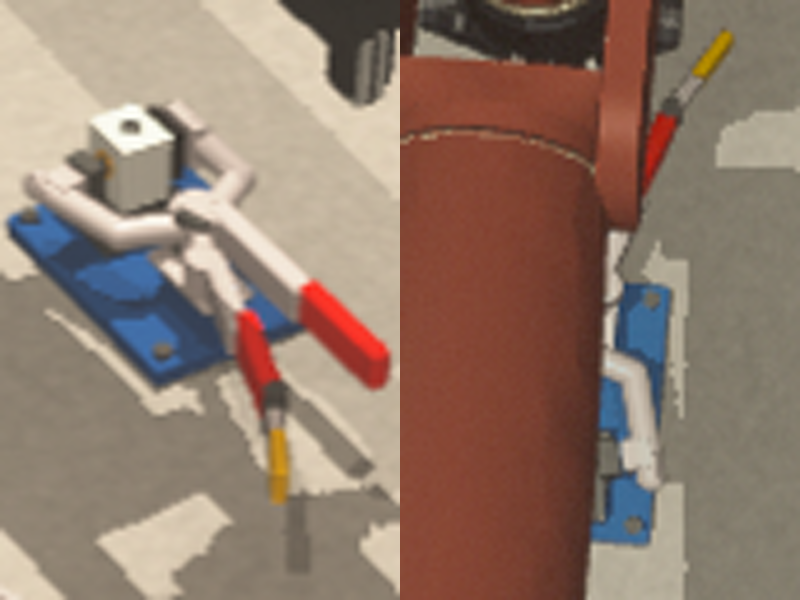

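The pliers are wide open again and the block is standing. I'll check that the bush is flush from above, by brass pixel count.

>>> jog_arm:
  steps:
    - {"linear": [0.04,0,-0.02],"delta_rot": [0,0,0],"grip": 0.0}
    - {"linear": [0.045,0,0],"delta_rot": [0,0,0],"grip": 0.0}
    - {"linear": [0.045,0,0],"delta_rot": [0,0,0],"grip": 0.0}
    - {"linear": [0,0,0],"delta_rot": [0,0,0],"grip": 0.0}
    - {"linear": [0,0,0],"delta_rot": [0,0,0],"grip": 0.0}

```text
t: 20.65
tool_pos: [0.5263, 0.0737, 0.2185]
tool_rot: [0.021, 3.141, 0.0]
contact_force: [1.1, 0.3, -0.6]
opening: 0.0001
grip_force: 0.0
```

Run:
```python
from h import *
def brass(im,Tc):
    o=ortho(im,Tc,.07,.44,.52,.02,.11,.0003,1.0);h=cv2.cvtColor(o,cv2.COLOR_RGB2HSV).astype(int)
    m=(h[...,0]>14)&(h[...,0]<30)&(h[...,1]>125)&(h[...,2]>90);m[:5]=0;m[-15:]=0;m[:,:30]=0;ys,xs=np.where(m)
    print('brass mm2',m.sum()*.09,(.44+xs.mean()*.0003,.11-ys.mean()*.0003) if len(xs) else '')
    w=((h[...,1]<70)&(h[...,2]>150)).astype(np.uint8);w[:, :20]=0;n,l,s,c=cv2.connectedComponentsWithStats(w)
    for i in range(1,n):
        if s[i,4]>3000: 
            r=cv2.minAreaRect(np.argwhere(l==i)[:,::-1].astype(np.float32));print('white',.44+r[0][0]*.0003,.11-r[0][1]*.0003,np.array(r[1])*.3,r[2])
z=np.load('pics/w6.npz');brass(z['im'],z['Tc'])
im,d,Tc,T=wgrab();print(T[:3,3].round(3),Tc[:3,3].round(3));brass(im,Tc);save('w11.png',im)
```

```text
brass mm2 31.59 (np.float64(0.47606837606837604), np.float64(0.05373333333333334))
white 0.48619999542236325 0.10280000114440918 [66.59999084 14.39999771] 0.0
white 0.47585 0.07055 [32.7 36.9] 90.0
white 0.4827499954223633 0.030050000000000007 [19.49999542 73.49999084] 90.0
[0.526 0.074 0.218] [0.458 0.074 0.361]
brass mm2 0.0 
white 0.48365 0.0995 [21.  71.7] 90.0
white 0.4722283088684082 0.06975796813964844 [42.74648895 51.95343018] 0.7345209717750549
white 0.4827499954223633 0.029000000000000012 [73.49999084 17.39999771] -0.0
```

The bush shows no proud brass now, against 32 mm² before. The block still stands in place, the pliers are open and the hand is clear, so I'm handing the job in.

```bash
python3 -c "
from h import *
print(ctrl.finish_job())"
```

```text
the job is handed in; nothing more can be done
None
```

The job is done and handed in at about 21 s: the pliers snapped over and stayed locked, the lever released them wide open, and the block stands on the rest against the pad with no brass standing proud in the last view.

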